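# Open the garnish cooler and take out the lemon

## Robot

A 6-joint arm with a two-finger parallel gripper is mounted at the origin on a cart in front of the work surface, level with it; the furniture and walls round the work are solid. World frame = base frame: x ahead of the robot, y to its left, z up, the work surface at z = 0. Lengths are in m, angles in rad, forces in N, time in s.
With the tool pointing down it reaches from about 0.325 to 0.775 m from the base axis. Payload 5.5 kg.
Tool frame: the origin (TCP) lies midway between the tips of the shut fingers; the grasp point (between the pads) lies 19 mm behind it; z points along the fingers, y is the line along which they close (so a half turn about z gives the same grasp; the last joint's range is limited). The gripper opens to 85 mm and grips with 20 to 120 N. Pads are 22 mm wide; open, the fingers measure 114 mm over their backs; the gripper's body (76 mm by 85 mm) begins 54 mm behind the grasp point. The pads swing forward as they close: fully open they stand 13 mm farther back than shut.
Start: joints at [1.106, 0.091, 1.231, -0, 1.82, -0.057], TCP at [0.238, 0.551, 0.231] pointing down, gripper open.
Joint ranges: [-2.87, 2.87], [-0.86, 2.18], [0.17, 2.46], [-1.51, 4.65], [0.06, 2.69], [-2.65, 2.65]. Speed limits (rad/s): [2.57, 2.57, 3.01, 3.14, 3.14, 3.14].

## Interface

Orientations are given as a unit quaternion [w, x, y, z].
In Python, from plant import r gives the robot as it stands.
- The arm moves only by the tool move_arm, never from a script. Its argument "rows" is a list of rows, each an object of numbers: "fingers": the finger opening in mm, from 0 to 85.4; "x", "y", "z": the shift along the tool's x, y, z in units of 40 mm (1.0 is 40 mm); "twist": the turn about the tool's z in rad. A call has 1 to 10 rows; each row shifts and turns the commanded pose from where the row before left it, along the tool's axes as they then stand; what a row does not reach is not made up. A row lasts 1/10 s, in which the tool goes at most 50 mm and 8.59 degrees, less where a joint would pass 70% of its speed; a pose out of reach is approached as far as the arm can. A call is refused whole if a number of a shift passes 1 or a number of a turn 0.15, either way. A call with a gripper value outside its range is refused whole. The fingers move at their own pace and stop on an object; "newtons" is the grip in N (left out, the last holds). Time passes only in rows, so rows that do not move let the fingers close. It gives the time, the measured TCP pose, the force, the opening and the grip force at its end, in the units of the state.
- r.state(): the state, without advancing time (a new reading comes with each control period).
- r.capture(name): name is "side" or "top"; returns the picture (480x640x3 uint8, red, green, blue); there is no depth.
- r.get_calibration(name): a dict with "camera_matrix" (3x3 intrinsics, pixels), "distortion" ([k1, k2, p1, p2, k3] as OpenCV has them; the pictures are not rectified), "cam_to_world" (4x4, takes a point from camera to world coordinates). Camera axes: x right, y up, looking along -z (the intrinsics and any distortion apply to the point x, -y, -z); pixel columns grow to the right and rows downward; lengths in m; the calibration is good to about 2 mm. A picture is of the moment at which its call begins. get_calibration takes no time and is no camera call.
- r.finish_job(): hands the job in; it is judged then, once.
The state is a dict: "time": time; "joint_pos": joint angles; "joint_vel": joint speeds; "tau": joint torques, N m; "eef_pos": TCP position; "tcp_rot": TCP orientation; "contact_force": force on the tool from outside, world axes, zero at the start; "wrist_torque": the same for the moment, N m; "width": finger opening in m; "gripper_force": force on a finger pad.
Only numpy, scipy, OpenCV 4.12 (cv2) and the standard library are available. Lean on these libraries where they do the work, as an engineer would, in place of code of your own. Each camera call takes 0.05 s, during which the arm holds its last target. There are 200 camera calls.

## Task

Open the countertop garnish cooler: two stop nubs hold its clear lid shut, so lift the lid's handle end over them, slide it all the way open and let it lie flat again. Then take the lemon out and lay it down gently on the white cutting board beside the cooler, without disturbing the other things on the worktop.

Things in the scene. Friction and masses are not known exactly. Their poses are not given: they have to be found in the camera images.
- cooler: Steel countertop garnish cooler, fixed, 370 long (its x, towards the robot's right) x 376 (its y, away from the robot) x 120 high to the rails along its x; origin at the middle of its underside. A clear steel-framed lid covers two pans at its left (-x) end: nearer to the robot (-y) the open fruit pan with the lemon, farther a pan of herbs.
- fruit_pan (a point): Centre of the fruit pan's inner floor, 56 mm above the worktop; the pan is 104 mm (cooler's x) by 150 mm (cooler's y) inside and its rim lies 113 mm above the worktop. Axes as the cooler's.
- lid_runner (a joint): How far the lid has been slid open along the cooler's +x, in m: 0 shut, 0.210 against the end stops. It needs 1.5 to 4 N. A black nub 8 mm high on each rail squarely blocks the lid's two front feet (at its handle end) at 0.004: it goes on only with the feet raised over 8 mm until it is past 0.03.
- lid (a joint): Tip of the lid about the axle of its rear rollers (the end away from the handle), in rad: 0 flat on the rails, positive with the handle end raised (limit 0.6). Raising the handle bar 15 mm gives 0.08, which clears the nubs with 2 mm to spare; raise it 20 to 30 mm. The lid weighs 0.35 to 0.6 kg; about 3 N at the handle lifts it, and it falls back flat when let go.
- lid_handle (a point): Middle of the lid's handle, a round steel bar 12 mm thick, 148 mm long along the cooler's y, 131 mm above the worktop with the lid flat, 188 mm from the axle. Shut, it is 38 mm outside the cooler's left end: nothing below, 32 mm free towards the cooler. It can be hooked from the left and below, fingers tilted 45 degrees, or pinched from above. Axes as the lid's: x the way it opens.
- lemon: Yellow lemon, 78 mm long (its x), 55 mm wide, 56 mm high, 0.11 kg; origin at the middle of its underside as it lies at the start, long axis within 0.2 rad of the cooler's x, on the fruit pan's floor. Smooth, so it may roll a little about its long axis.
- cutting_board: White plastic cutting board lying flat, 135 mm (its x) x 332 mm (its y) x 15 mm thick, 0.75 kg, long side pointing roughly away from the robot, to the left or right of the cooler; origin at the middle of its underside.
- ramekin: Bystander: small white porcelain ramekin, 71 mm wide, 44 mm high, on the other side of the cooler than the board; origin under its middle.
- salt_shaker: Bystander: salt shaker, 44 mm wide, 90 mm high, near the robot, to the left of the cooler's near left corner; origin under its middle.

How it is judged:
On the way:
1. the lid is slid fully open (within 12 mm of its end stops) and lies flat, with the lemon still in the fruit pan (value of joint lid_runner above 0.198 m and value of joint lid below 0.02 rad and horizontal distance between lemon and fruit_pan below 0.1 m and height (world z) of lemon below 0.11 m), for 0.2 s.
At the end, for the whole second after the job is handed in: The lid is fully open (within 12 mm of its end stops) and flat (under 0.02 rad), and the lemon lies at rest on the cutting board, its origin over the board (65 mm across, 160 mm along from the board's middle) (value of joint lid_runner above 0.198 m and value of joint lid below 0.02 rad and x of lemon in the frame of cutting_board between -0.065 and 0.065 m and y of lemon in the frame of cutting_board between -0.16 and 0.16 m and contact force between lemon and cutting_board above 0.2 N and height (world z) of lemon below 0.085 m and linear speed of lemon below 0.05 m/s); the robot touches nothing.
It fails at once if the lemon is dropped: it moves faster than 0.8 m/s (a fall of about 35 mm) with no finger touching it (linear speed of lemon above 0.8 m/s and not (contact force between the fingers and lemon above 0.05 N)).
It fails at once if the cutting board is pushed more than 30 mm (distance of cutting_board from where it was at the start of the episode above 0.03 m).
It fails at once if the ramekin is pushed more than 30 mm (distance of ramekin from where it was at the start of the episode above 0.03 m).
It fails at once if the salt shaker is pushed more than 30 mm or toppled (distance of salt_shaker from where it was at the start of the episode above 0.03 m or angle between salt_shaker's own z axis and vertical above 0.5 rad).
It also fails if it takes over 64 s, if anything falls off the work surface, if the arm or the gripper's body presses on something with over 40 N, if the wrist force passes 120 N, or if a joint passes its speed limit or range.

## Working session

There is one attempt and no reset: what is moved stays moved. The work goes in short steps, Python scripts to look and compute and a tool call to move; the robot and the scene stay as the last step left them, time stands still between calls to the robot, and variables do not carry over. Pictures are saved under pics/ and viewed, at most 10 in all, crops included, and the job is handed in when it is done.

Besides the shell and the picture viewer there is one more tool, called after "Emit:" as name(argument=value, ...) on one line, values as JSON. move_arm: Moves the arm, as the interface text tells. Its arguments: {"type":"object","properties":{"rows":{"type":"array","items":{"type":"object","properties":{"fingers":{"type":"number"},"x":{"type":"number"},"y":{"type":"number"},"z":{"type":"number"},"twist":{"type":"number"}}}},"newtons":{"type":"number"}},"required":["rows"]}

```bash
ls; mkdir -p pics; python3 - <<'E'
from plant import r
import cv2
for n in("side","top"):
    cv2.imwrite(f"pics/{n}0.png",r.capture(n)[:,:,::-1])
    print(r.get_calibration(n))
print(r.state())
E
```

```text
pics
{'camera_matrix': array([[502.51175673,   0.        , 324.65448309],
       [  0.        , 502.51175673, 240.53811856],
       [  0.        ,   0.        ,   1.        ]]), 'distortion': array([-0.01771586,  0.        ,  0.        ,  0.        ,  0.        ]), 'cam_to_world': array([[ 0.85965748,  0.21037573, -0.46554385, -0.04628089],
       [-0.510585  ,  0.32332733, -0.79671977, -0.96221524],
       [-0.01708745,  0.92260581,  0.38536545,  0.5737471 ],
       [ 0.        ,  0.        ,  0.        ,  1.        ]])}
{'camera_matrix': array([[484.51983327,   0.        , 326.13485282],
       [  0.        , 484.51983327, 239.01887474],
       [  0.        ,   0.        ,   1.        ]]), 'distortion': array([-0.09823292,  0.        ,  0.        ,  0.        ,  0.        ]), 'cam_to_world': array([[ 0.02821685,  0.99501083, -0.09569358,  0.34837801],
       [-0.99955771,  0.02718661, -0.01205311, -0.020328  ],
       [-0.00939139,  0.09599136,  0.99533786,  1.47699933],
       [ 0.        ,  0.        ,  0.        ,  1.        ]])}
{'time': 0.1, 'joint_pos': array([ 1.10629869e+00,  9.18179603e-02,  1.23173990e+00, -7.81175245e-06,
        1.81976309e+00, -5.66861358e-02]), 'joint_vel': array([ 0.00015508, -0.00067027, -0.00293509,  0.00068686,  0.00147805,
        0.00012893]), 'tau': array([ 1.98184294e-03, -4.60213923e+01, -4.19221544e+01, -1.02345452e-04,
        1.05713977e-02, -2.57864053e-05]), 'eef_pos': array([0.23785392, 0.5505902 , 0.23025776]), 'tcp_rot': array([-2.18991724e-04,  2.02496567e-01,  9.79282591e-01, -8.35948904e-04]), 'contact_force': array([-0.2117346 , -0.68608408,  0.34565577]), 'wrist_torque': array([-0.01587798, -0.0170092 ,  0.04382148]), 'gripper_force': 0.0, 'width': 0.08540201517887229}
```

View pics/top0.png

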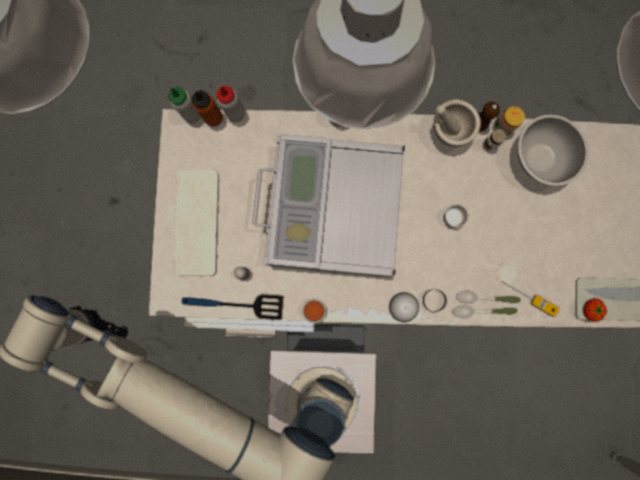

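View pics/side0.png

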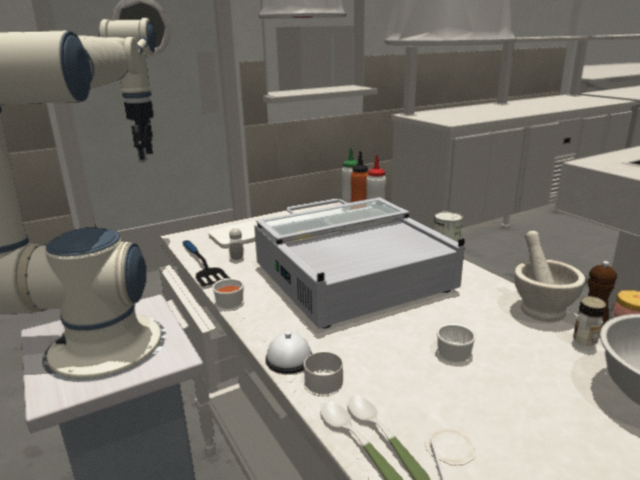

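Top view: the cooler spans about (267–403, 137–275), handle bar near (256,198), lemon (298,232), board (197,222), salt shaker (242,272), ramekin (455,217). I'll crop around the cooler to get exact pixels.

```bash
cat > h.py <<'E'
import numpy as np, cv2
from plant import r
from scipy.spatial.transform import Rotation as R
def ray(cam,uv):
    c=r.get_calibration(cam)
    p=cv2.undistortPoints(np.array([[uv]],float),c["camera_matrix"],c["distortion"])[0,0]
    T=c["cam_to_world"]; d=T[:3,:3]@np.array([p[0],-p[1],-1.]); return T[:3,3],d
def onplane(cam,uv,z):
    o,d=ray(cam,uv); return o+d*(z-o[2])/d[2]
def project(cam,P):
    c=r.get_calibration(cam);T=c["cam_to_world"]
    q=(np.atleast_2d(P)-T[:3,3])@T[:3,:3]; q=q*[1,-1,-1]
    return cv2.projectPoints(q,np.zeros(3),np.zeros(3),c["camera_matrix"],c["distortion"])[0][:,0]
def tool():
    s=r.state();q=s["tcp_rot"];return s["eef_pos"],R.from_quat([q[1],q[2],q[3],q[0]]).as_matrix()
E
python3 - <<'E'
import cv2
im=cv2.imread("pics/top0.png")[120:290,165:415]
cv2.imwrite("pics/crop0.png",cv2.resize(im,None,fx=3.2,fy=3.2,interpolation=cv2.INTER_CUBIC))
E
```

```text
(no output)
```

View pics/crop0.png

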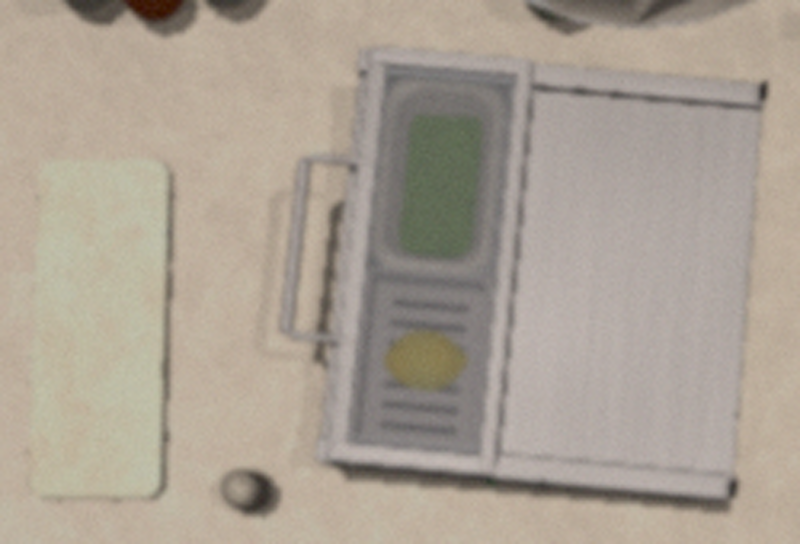

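The crop shows the handle bar from (304,160) to (288,332), the cooler's rail corners at (365,52), (766,86), (732,497) and (322,460), the lemon centred near (426,360) and the board spanning (32–170, 158–497). Next I'll turn these into world positions.

```bash
python3 - <<'E'
from h import *
np.set_printoptions(precision=4,suppress=True)
f=lambda u,v,z:onplane("top",(165+(u+.5)/3.2-.5,120+(v+.5)/3.2-.5),z)
h1,h2=f(304,160,.131),f(288,332,.131)
print("handle",h1,h2,(h1+h2)/2,np.linalg.norm(h1-h2))
fr,nr,nl,fl=[f(*p,.12) for p in((766,86),(732,497),(322,460),(365,52))]
for n,p in zip(("fr","nr","nl","fl"),(fr,nr,nl,fl)): print(n,p)
ang=lambda d:np.degrees(np.arctan2(d[1],d[0]))
print("y-axis dirs deg",ang(fr-nr),ang(fl-nl),ang(h1-h2),"x-axis",ang(fr-fl),ang(nr-nl), "len",np.linalg.norm(fr-nr),np.linalg.norm(fr-fl),np.linalg.norm(nr-nl))
B=[f(*p,.015) for p in((38,158),(170,160),(160,497),(32,495))]
print("board",np.array(B),np.mean(B,0), ang(B[0]-B[3]),ang(B[1]-B[2]))
im=cv2.imread("pics/top0.png");hsv=cv2.cvtColor(im,cv2.COLOR_BGR2HSV)
m=cv2.inRange(hsv,(20,70,60),(35,255,255));m[:215]=0;m[250:]=0;m[:,:280]=0;m[:,325:]=0
c=max(cv2.findContours(m,0,2)[0],key=cv2.contourArea)
(u,v),ax,an=cv2.minAreaRect(c);print("lemon px",u,v,ax,an,cv2.contourArea(c), onplane("top",(u,v),.084))
bx=cv2.boxPoints(((u,v),ax,an));w=[onplane("top",b,.084) for b in bx];print([(np.linalg.norm(w[i+1]-w[i]),ang(w[i+1]-w[i])) for i in(0,1)])
print("salt",f(244,490,.09),"ram",onplane("top",(455,216),.044))
E
```

```text
handle [0.6708 0.1906 0.131 ] [0.5164 0.198  0.131 ] [0.5936 0.1943 0.131 ] 0.1546155273653041
fr [ 0.7525 -0.2206  0.12  ]
nr [ 0.383  -0.1948  0.12  ]
nl [0.4054 0.165  0.12  ]
fl [0.7745 0.1416 0.12  ]
y-axis dirs deg -3.993473355971256 -3.6270891151527063 -2.7298558519036553 x-axis -93.47964322339179 -93.5595656090722 len 0.37039010926822674 0.3629263688811264 0.360556932884745
board [[0.6955 0.4703 0.015 ]
 [0.6959 0.3396 0.015 ]
 [0.3702 0.3324 0.015 ]
 [0.3681 0.4563 0.015 ]] [0.5324 0.3996 0.015 ] 2.446621349621568 1.258262034522923
lemon px 297.0000305175781 232.50003051757812 (19.091880798339844, 19.091880798339844) 45.0 275.0 [0.499  0.0814 0.084 ]
[(np.float64(0.05537250235892335), np.float64(-43.04984140987212)), (np.float64(0.05573583305549599), np.float64(-133.4754257683812))]
salt [0.3777 0.2384 0.09  ] ram [ 0.566  -0.3874  0.044 ]
```

Emit:
move_arm(rows=[{"twist":-0.115,"fingers":85},{"twist":-0.115},{"twist":-0.115},{}])

```text
invalid input at $.rows[0]: expected keys fingers, x, y, z, twist
```

```bash
cat > go.py <<'E'
import sys
from h import *
np.set_printoptions(precision=4,suppress=True)
t=np.array([float(a) for a in sys.argv[1:4]]); p,M=tool()
print("tcp",p,"tool y heading",np.degrees(np.arctan2(M[1,1],M[0,1])),"z",M[:,2])
print("shift units",M.T@(t-p)/.04)
E
python3 go.py 0.5935 0.195 0.22
```

```text
tcp [0.2379 0.5506 0.2303] tool y heading 66.63401643706416 z [-0.0008 -0.0015 -1.    ]
shift units [-11.6877  -4.634    0.2634]
```

All keys are needed in every row.

Emit:
move_arm(rows=[{"fingers":30,"x":0,"y":0,"z":0,"twist":-0.115},{"fingers":30,"x":0,"y":0,"z":0,"twist":-0.115},{"fingers":30,"x":0,"y":0,"z":0,"twist":-0.115},{"fingers":30,"x":0,"y":0,"z":0,"twist":0}])

```text
time: 0.5
eef_pos: [0.2379, 0.5506, 0.2306]
tcp_rot: [-0.0, 0.031, 1.0, -0.001]
contact_force: [-0.7, -0.5, -0.7]
width: 0.0303
gripper_force: 0.0
```

```bash
python3 go.py 0.5935 0.195 0.22
```

```text
tcp [0.2379 0.5506 0.2306] tool y heading 86.45606619984127 z [-0.0005 -0.001  -1.    ]
shift units [-9.4228 -8.3244  0.2707]
```

Emit:
move_arm(rows=[{"fingers":30,"x":-0.6,"y":-0.5,"z":0,"twist":0},{"fingers":30,"x":-0.6,"y":-0.5,"z":0,"twist":0},{"fingers":30,"x":-0.6,"y":-0.5,"z":0,"twist":0},{"fingers":30,"x":-0.6,"y":-0.5,"z":0,"twist":0},{"fingers":30,"x":-0.6,"y":-0.5,"z":0,"twist":0},{"fingers":30,"x":-0.6,"y":-0.5,"z":0,"twist":0},{"fingers":30,"x":-0.6,"y":-0.5,"z":0,"twist":0},{"fingers":30,"x":-0.6,"y":-0.5,"z":0,"twist":0},{"fingers":30,"x":-0.6,"y":-0.5,"z":0,"twist":0},{"fingers":30,"x":-0.6,"y":-0.5,"z":0,"twist":0}])

```text
time: 1.5
eef_pos: [0.4657, 0.3351, 0.231]
tcp_rot: [-0.0, 0.033, 0.999, -0.0]
contact_force: [0.0, 1.1, 0.0]
width: 0.03
gripper_force: 0.0
```

Emit:
move_arm(rows=[{"fingers":30,"x":-0.6,"y":-0.6,"z":0,"twist":0},{"fingers":30,"x":-0.6,"y":-0.6,"z":0,"twist":0},{"fingers":30,"x":-0.6,"y":-0.6,"z":0,"twist":0},{"fingers":30,"x":-0.6,"y":-0.6,"z":0,"twist":0},{"fingers":30,"x":-0.6,"y":-0.6,"z":0,"twist":0},{"fingers":30,"x":-0.4,"y":-0.3,"z":0,"twist":0},{"fingers":30,"x":0,"y":0,"z":0,"twist":0},{"fingers":30,"x":0,"y":0,"z":0,"twist":0}])

```text
time: 2.3
eef_pos: [0.5922, 0.1958, 0.2307]
tcp_rot: [-0.001, 0.033, 0.999, 0.0]
contact_force: [0.4, -0.2, 0.7]
width: 0.0302
gripper_force: 0.0
```

```bash
python3 go.py 0.5935 0.195 0.112; python3 - <<'E'
from h import *
cv2.imwrite("pics/side1.png",cv2.resize(r.capture("side")[100:300,180:480,::-1],None,fx=2.6,fy=2.6))
E
```

```text
tcp [0.5922 0.1958 0.2307] tool y heading 86.24591522364894 z [-0.0013  0.0001 -1.    ]
shift units [-0.0364 -0.0173  2.967 ]
```

View pics/side1.png

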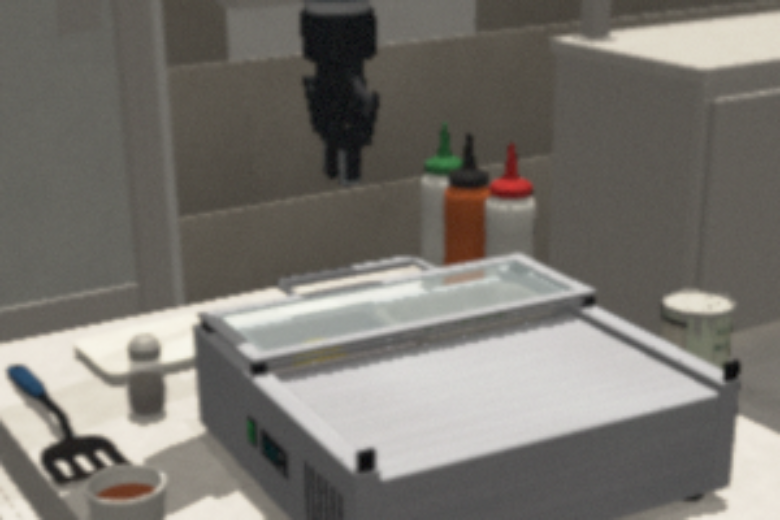

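The gripper hangs above the handle bar (crop (283–418, 262–285)), and the way is clear. I'll go down.

Emit:
move_arm(rows=[{"fingers":30,"x":0,"y":0,"z":0.5,"twist":0},{"fingers":30,"x":0,"y":0,"z":0.5,"twist":0},{"fingers":30,"x":0,"y":0,"z":0.5,"twist":0},{"fingers":30,"x":0,"y":0,"z":0.5,"twist":0},{"fingers":30,"x":0,"y":0,"z":0.5,"twist":0},{"fingers":30,"x":0,"y":0,"z":0.4,"twist":0},{"fingers":30,"x":0,"y":0,"z":0,"twist":0},{"fingers":30,"x":0,"y":0,"z":0,"twist":0}])

```text
time: 3.15
eef_pos: [0.5921, 0.1964, 0.1157]
tcp_rot: [-0.0, 0.031, 1.0, 0.0]
contact_force: [0.7, -0.0, -0.5]
width: 0.03
gripper_force: 0.0
```

Emit:
move_arm(newtons=30, rows=[{"fingers":0,"x":0,"y":0,"z":0,"twist":0},{"fingers":0,"x":0,"y":0,"z":0,"twist":0},{"fingers":0,"x":0,"y":0,"z":0,"twist":0},{"fingers":0,"x":0,"y":0,"z":0,"twist":0}])

```text
time: 3.55
eef_pos: [0.593, 0.1963, 0.117]
tcp_rot: [0.001, 0.031, 1.0, 0.001]
contact_force: [-0.4, 1.5, 5.5]
width: 0.0108
gripper_force: 29.6
```

Emit:
move_arm(rows=[{"fingers":0,"x":0,"y":0,"z":-0.15,"twist":0},{"fingers":0,"x":0,"y":0,"z":-0.15,"twist":0},{"fingers":0,"x":0,"y":0,"z":-0.15,"twist":0},{"fingers":0,"x":0,"y":-0.02,"z":-0.15,"twist":0},{"fingers":0,"x":0,"y":-0.02,"z":-0.05,"twist":0},{"fingers":0,"x":0,"y":0,"z":0,"twist":0},{"fingers":0,"x":0,"y":0,"z":0,"twist":0}])

```text
time: 4.25
eef_pos: [0.5926, 0.1942, 0.1412]
tcp_rot: [0.0, 0.032, 1.0, 0.0]
contact_force: [5.6, 1.3, -2.2]
width: 0.0106
gripper_force: 29.2
```

Emit:
move_arm(rows=[{"fingers":0,"x":0,"y":-0.2,"z":0,"twist":0},{"fingers":0,"x":0,"y":-0.2,"z":0,"twist":0},{"fingers":0,"x":0,"y":-0.2,"z":0,"twist":0},{"fingers":0,"x":0,"y":-0.2,"z":0,"twist":0},{"fingers":0,"x":0,"y":-0.2,"z":0,"twist":0},{"fingers":0,"x":0,"y":-0.2,"z":0,"twist":0}])

```text
time: 4.85
eef_pos: [0.5896, 0.1464, 0.1411]
tcp_rot: [0.0, 0.031, 1.0, 0.0]
contact_force: [6.2, 0.8, -2.0]
width: 0.011
gripper_force: 29.3
```

Emit:
move_arm(rows=[{"fingers":0,"x":0,"y":-0.4,"z":0,"twist":0},{"fingers":0,"x":0,"y":-0.4,"z":0,"twist":0},{"fingers":0,"x":0,"y":-0.4,"z":0,"twist":0},{"fingers":0,"x":0,"y":-0.4,"z":0,"twist":0},{"fingers":0,"x":0,"y":-0.4,"z":0,"twist":0},{"fingers":0,"x":0,"y":-0.4,"z":0,"twist":0},{"fingers":0,"x":0,"y":-0.4,"z":0,"twist":0},{"fingers":0,"x":0,"y":-0.4,"z":0,"twist":0},{"fingers":0,"x":0,"y":-0.3,"z":0,"twist":0},{"fingers":0,"x":0,"y":0,"z":0,"twist":0}])

```text
time: 5.85
eef_pos: [0.5806, 0.0052, 0.141]
tcp_rot: [0.0, 0.032, 0.999, -0.0]
contact_force: [5.4, -0.8, -3.3]
width: 0.0108
gripper_force: 29.4
```

```bash
python3 -c "
from h import *
s=r.state();print(s['eef_pos'],s['contact_force'])"
```

```text
[0.58058515 0.00518239 0.1410385 ] [ 5.40925904 -0.82355596 -3.34887229]
```

Emit:
move_arm(rows=[{"fingers":0,"x":0,"y":-0.1,"z":0,"twist":0},{"fingers":0,"x":0,"y":-0.1,"z":0,"twist":0},{"fingers":0,"x":0,"y":-0.1,"z":0,"twist":0},{"fingers":0,"x":0,"y":-0.1,"z":0,"twist":0},{"fingers":0,"x":0,"y":-0.1,"z":0,"twist":0},{"fingers":0,"x":0,"y":0,"z":0,"twist":0}])

```text
time: 6.45
eef_pos: [0.5795, -0.0114, 0.1413]
tcp_rot: [0.0, 0.031, 1.0, 0.002]
contact_force: [5.9, 5.5, -1.4]
width: 0.0108
gripper_force: 29.7
```

Emit:
move_arm(rows=[{"fingers":0,"x":0,"y":-0.1,"z":0,"twist":0},{"fingers":0,"x":0,"y":0,"z":0.1,"twist":0},{"fingers":0,"x":0,"y":0,"z":0.1,"twist":0},{"fingers":0,"x":0,"y":0,"z":0.1,"twist":0},{"fingers":0,"x":0,"y":0,"z":0.1,"twist":0},{"fingers":0,"x":0,"y":0,"z":0,"twist":0}])

```text
time: 7.05
eef_pos: [0.5797, -0.01, 0.1254]
tcp_rot: [0.001, 0.028, 1.0, 0.006]
contact_force: [6.7, 22.4, 1.1]
width: 0.0109
gripper_force: 30.5
```

Emit:
move_arm(rows=[{"fingers":0,"x":0,"y":0.1,"z":0.06,"twist":0},{"fingers":0,"x":0,"y":0.05,"z":0.06,"twist":0},{"fingers":0,"x":0,"y":0,"z":0.04,"twist":0},{"fingers":0,"x":0,"y":0,"z":0,"twist":0}])

```text
time: 7.45
eef_pos: [0.5797, -0.0094, 0.1189]
tcp_rot: [0.0, 0.03, 1.0, 0.001]
contact_force: [6.1, 4.6, -0.5]
width: 0.0103
gripper_force: 30.3
```

Emit:
move_arm(rows=[{"fingers":30,"x":0,"y":0,"z":0,"twist":0},{"fingers":30,"x":0,"y":0,"z":0,"twist":0},{"fingers":30,"x":0,"y":0,"z":-0.3,"twist":0},{"fingers":30,"x":0,"y":0,"z":-0.6,"twist":0},{"fingers":30,"x":0,"y":0,"z":-0.6,"twist":0},{"fingers":30,"x":0,"y":0,"z":-0.6,"twist":0},{"fingers":30,"x":0,"y":0,"z":-0.6,"twist":0},{"fingers":30,"x":0,"y":0,"z":0,"twist":0}])

```text
time: 8.25
eef_pos: [0.5804, -0.0116, 0.2325]
tcp_rot: [0.004, 0.032, 0.999, -0.0]
contact_force: [-0.0, 0.4, -0.5]
width: 0.0301
gripper_force: 0.0
```

```bash
python3 - <<'E'
from h import *
cv2.imwrite("pics/top2.png",r.capture("top")[:,:,::-1]);im=cv2.imread("pics/top2.png")[120:290,165:415]
cv2.imwrite("pics/crop2.png",cv2.resize(im,None,fx=3.2,fy=3.2,interpolation=cv2.INTER_CUBIC))
E
```

```text
(no output)
```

View pics/crop2.png

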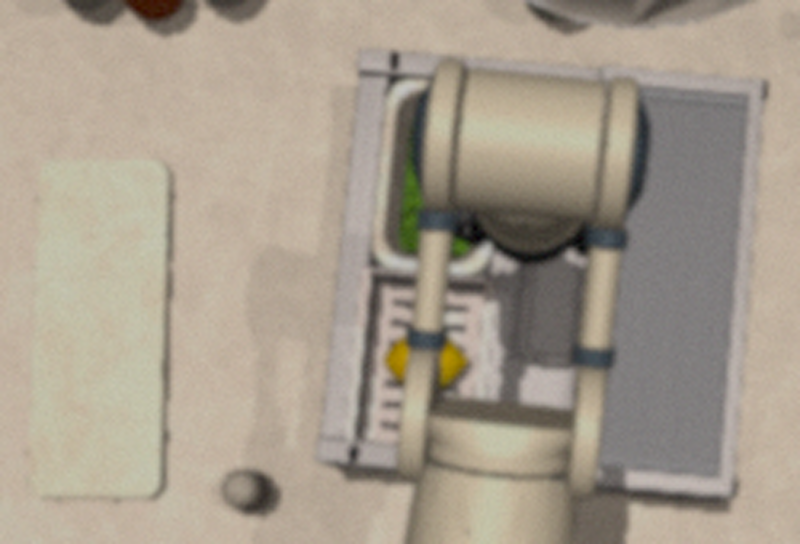

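Lid is open, lemon visible (≈(427,360) in the crop) but partly hidden by the arm. I'll move aside for a clean look.

Emit:
move_arm(rows=[{"fingers":85,"x":0,"y":0.7,"z":0,"twist":0},{"fingers":85,"x":0,"y":0.9,"z":0,"twist":0},{"fingers":85,"x":0,"y":0.9,"z":0,"twist":0},{"fingers":85,"x":0,"y":0.9,"z":0,"twist":0},{"fingers":85,"x":0,"y":0.9,"z":0,"twist":0},{"fingers":85,"x":0,"y":0.9,"z":0,"twist":0},{"fingers":85,"x":0,"y":0.9,"z":0,"twist":0},{"fingers":85,"x":0,"y":0.5,"z":0,"twist":0},{"fingers":85,"x":0,"y":0,"z":0,"twist":0}])

```text
time: 9.2
eef_pos: [0.5952, 0.2542, 0.2251]
tcp_rot: [-0.001, 0.03, 1.0, -0.0]
contact_force: [-0.3, -0.2, -0.3]
width: 0.0852
gripper_force: 0.0
```

```bash
python3 - <<'E'
from h import *
np.set_printoptions(precision=4,suppress=True)
im=r.capture("top")[:,:,::-1].copy();cv2.imwrite("pics/top3.png",im)
cr=im[120:290,165:415];cv2.imwrite("pics/crop3.png",cv2.resize(cr,None,fx=3.2,fy=3.2,interpolation=cv2.INTER_CUBIC))
hsv=cv2.cvtColor(im,cv2.COLOR_BGR2HSV)
m=cv2.inRange(hsv,(18,120,60),(35,255,255));m[:215]=0;m[250:]=0;m[:,:275]=0;m[:,330:]=0
c=max(cv2.findContours(m,0,1)[0],key=cv2.contourArea)
e=cv2.fitEllipse(c);print(e,cv2.contourArea(c)); u,v=e[0]
mo=cv2.moments(m,True);print(mo["m10"]/mo["m00"],mo["m01"]/mo["m00"],.5*np.degrees(np.arctan2(2*mo["mu11"],mo["mu20"]-mo["mu02"])))
print("lemon",onplane("top",(mo["m10"]/mo["m00"],mo["m01"]/mo["m00"]),.084))
P=np.array([onplane("top",p,.084) for p in c[:,0]]);print(P.min(0),P.max(0))
print(r.state()["joint_pos"])
E
```

```text
((297.5935363769531, 232.443359375), (17.19301414489746, 23.498231887817383), 93.5824203491211) 311.5
297.54545454545456 232.4633431085044 3.846636215254749
lemon [0.4991 0.0798 0.084 ]
[0.4741 0.0436 0.084 ] [0.5268 0.1162 0.084 ]
[ 0.3488  0.2213  1.0972 -0.0006  1.8254 -1.1609]
```

View pics/crop3.png

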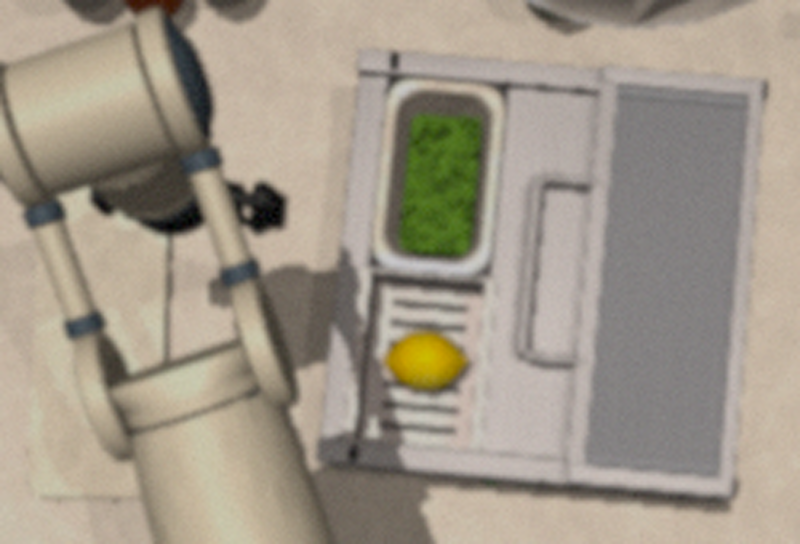

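The picture shows a clear lemon at crop (427,360), and the handle now at (531,270), i.e. the lid against its stops. I'll twist a quarter turn to pinch the lemon across its width.

Emit:
move_arm(rows=[{"fingers":85,"x":0,"y":0,"z":0,"twist":0.14},{"fingers":85,"x":0,"y":0,"z":0,"twist":0.14},{"fingers":85,"x":0,"y":0,"z":0,"twist":0.14},{"fingers":85,"x":0,"y":0,"z":0,"twist":0.14},{"fingers":85,"x":0,"y":0,"z":0,"twist":0.14},{"fingers":85,"x":0,"y":0,"z":0,"twist":0.14},{"fingers":85,"x":0,"y":0,"z":0,"twist":0.14},{"fingers":85,"x":0,"y":0,"z":0,"twist":0.14},{"fingers":85,"x":0,"y":0,"z":0,"twist":0.14},{"fingers":85,"x":0,"y":0,"z":0,"twist":0.14}])

```text
time: 10.25
eef_pos: [0.5962, 0.25, 0.2268]
tcp_rot: [0.0, 0.671, 0.742, -0.0]
contact_force: [0.4, -0.6, 0.7]
width: 0.0851
gripper_force: 0.0
```

Emit:
move_arm(rows=[{"fingers":85,"x":0,"y":0,"z":0,"twist":0.085},{"fingers":85,"x":0,"y":0,"z":0,"twist":0.085},{"fingers":85,"x":0,"y":0,"z":0,"twist":0},{"fingers":85,"x":0,"y":0,"z":0,"twist":0}])

```text
time: 10.65
eef_pos: [0.5961, 0.2508, 0.2269]
tcp_rot: [0.0, 0.728, 0.685, -0.0]
contact_force: [-0.3, 0.4, 0.2]
width: 0.0847
gripper_force: 0.0
```

```bash
python3 go.py 0.4995 0.080 0.22
```

```text
tcp [0.5961 0.2508 0.2269] tool y heading -3.5118727599217308 z [-0.0001 -0.0005 -1.    ]
shift units [-4.4099 -2.1492  0.1741]
```

Emit:
move_arm(rows=[{"fingers":85,"x":-0.5,"y":-0.3,"z":0,"twist":0},{"fingers":85,"x":-0.7,"y":-0.3,"z":0,"twist":0},{"fingers":85,"x":-0.7,"y":-0.3,"z":0,"twist":0},{"fingers":85,"x":-0.7,"y":-0.3,"z":0,"twist":0},{"fingers":85,"x":-0.7,"y":-0.3,"z":0,"twist":0},{"fingers":85,"x":-0.6,"y":-0.3,"z":0,"twist":0},{"fingers":85,"x":-0.5,"y":-0.35,"z":0,"twist":0},{"fingers":85,"x":0,"y":0,"z":0,"twist":0},{"fingers":85,"x":0,"y":0,"z":0,"twist":0}])

```text
time: 11.55
eef_pos: [0.4992, 0.0814, 0.2273]
tcp_rot: [0.0, 0.729, 0.685, 0.0]
contact_force: [-0.6, -0.5, 0.0]
width: 0.085
gripper_force: 0.0
```

```bash
python3 go.py 0.4995 0.080 0.062
```

```text
tcp [0.4992 0.0814 0.2273] tool y heading -3.5573086061874606 z [ 0.0011  0.0003 -1.    ]
shift units [-0.0351  0.0048  4.1314]
```

Emit:
move_arm(rows=[{"fingers":76,"x":-0.03,"y":0,"z":0.5,"twist":0},{"fingers":76,"x":0,"y":0,"z":0.6,"twist":0},{"fingers":76,"x":0,"y":0,"z":0.6,"twist":0},{"fingers":76,"x":0,"y":0,"z":0.6,"twist":0},{"fingers":76,"x":0,"y":0,"z":0.5,"twist":0},{"fingers":76,"x":0,"y":0,"z":0.4,"twist":0},{"fingers":76,"x":0,"y":0,"z":0.4,"twist":0},{"fingers":76,"x":0,"y":0,"z":0.3,"twist":0},{"fingers":76,"x":0,"y":0,"z":0.2,"twist":0},{"fingers":76,"x":0,"y":0,"z":0,"twist":0}])

```text
time: 12.55
eef_pos: [0.4986, 0.0806, 0.0617]
tcp_rot: [-0.001, 0.729, 0.685, -0.001]
contact_force: [-0.0, -0.5, 0.3]
width: 0.0757
gripper_force: 0.0
```

Emit:
move_arm(newtons=25, rows=[{"fingers":30,"x":0,"y":0,"z":0,"twist":0},{"fingers":30,"x":0,"y":0,"z":0,"twist":0},{"fingers":30,"x":0,"y":0,"z":0,"twist":0},{"fingers":30,"x":0,"y":0,"z":0,"twist":0}])

```text
time: 12.95
eef_pos: [0.4997, 0.0807, 0.0643]
tcp_rot: [0.001, 0.729, 0.685, 0.001]
contact_force: [-2.4, -0.8, 6.9]
width: 0.0532
gripper_force: 27.0
```

Emit:
move_arm(rows=[{"fingers":30,"x":0,"y":0,"z":-0.1,"twist":0},{"fingers":30,"x":0,"y":0,"z":-0.2,"twist":0},{"fingers":30,"x":0,"y":0,"z":-0.2,"twist":0},{"fingers":30,"x":0,"y":0,"z":-0.1,"twist":0},{"fingers":30,"x":0,"y":0,"z":0,"twist":0}])

```text
time: 13.45
eef_pos: [0.4997, 0.0807, 0.088]
tcp_rot: [0.001, 0.729, 0.685, 0.001]
contact_force: [0.5, -0.4, -1.5]
width: 0.0532
gripper_force: 26.5
```

Emit:
move_arm(rows=[{"fingers":30,"x":0,"y":0,"z":-0.3,"twist":0},{"fingers":30,"x":0,"y":0,"z":-0.5,"twist":0},{"fingers":30,"x":0,"y":0,"z":-0.5,"twist":0},{"fingers":30,"x":0,"y":0,"z":-0.5,"twist":0},{"fingers":30,"x":0,"y":0,"z":-0.5,"twist":0},{"fingers":30,"x":0,"y":0,"z":-0.3,"twist":0},{"fingers":30,"x":0,"y":0,"z":0,"twist":0}])

```text
time: 14.15
eef_pos: [0.4999, 0.0807, 0.1933]
tcp_rot: [0.001, 0.729, 0.685, 0.002]
contact_force: [0.2, -0.1, -1.4]
width: 0.0536
gripper_force: 26.7
```

```bash
python3 go.py 0.53 0.40 0.19;python3 -c "
from h import *
print(r.state()['joint_pos'])
cv2.imwrite('pics/side4.png',cv2.resize(r.capture('side')[100:300,180:480,::-1],None,fx=2.6,fy=2.6))"
```

```text
tcp [0.4999 0.0807 0.1933] tool y heading -3.5519053722886116 z [ 0.0039  0.0003 -1.    ]
shift units [8.0136 0.2552 0.0889]
[ 9.28637593e-02 -1.69384750e-01  1.55152669e+00 -1.10387120e-05
  1.75557994e+00  1.54853032e-01]
```

View pics/side4.png

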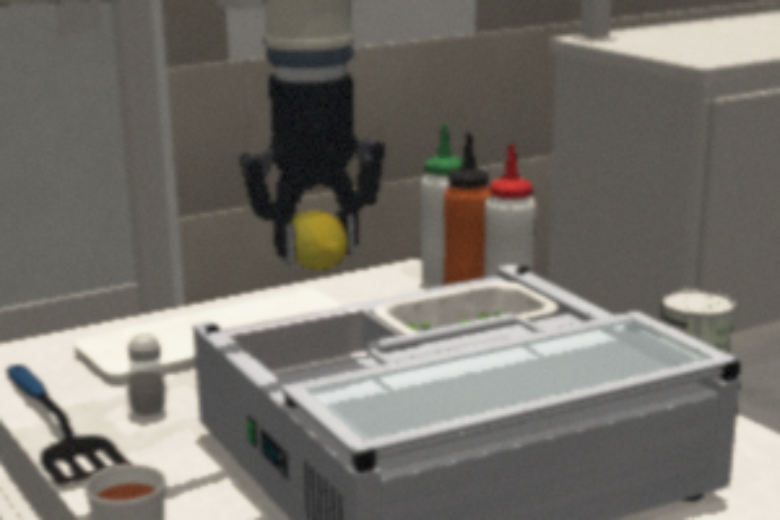

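The lemon is held between the pads (318,240) and the lid lies flat at the right stops. I'll carry it to the board.

Emit:
move_arm(rows=[{"fingers":30,"x":0.4,"y":0,"z":0,"twist":0},{"fingers":30,"x":0.8,"y":0.05,"z":0,"twist":0},{"fingers":30,"x":0.9,"y":0.05,"z":0,"twist":0},{"fingers":30,"x":0.9,"y":0.05,"z":0,"twist":0},{"fingers":30,"x":0.9,"y":0.05,"z":0,"twist":0},{"fingers":30,"x":0.9,"y":0.05,"z":0,"twist":0},{"fingers":30,"x":0.9,"y":0,"z":0,"twist":0},{"fingers":30,"x":0.9,"y":0,"z":0,"twist":0},{"fingers":30,"x":0.8,"y":0,"z":0,"twist":0},{"fingers":30,"x":0.5,"y":0,"z":0,"twist":0}])

```text
time: 15.2
eef_pos: [0.5277, 0.3974, 0.1882]
tcp_rot: [-0.001, 0.728, 0.685, -0.002]
contact_force: [-0.4, -1.1, -1.0]
width: 0.0531
gripper_force: 26.7
```

Emit:
move_arm(rows=[{"fingers":30,"x":0,"y":0,"z":0.4,"twist":0},{"fingers":30,"x":0,"y":0,"z":0.6,"twist":0},{"fingers":30,"x":0,"y":0,"z":0.6,"twist":0},{"fingers":30,"x":0,"y":0,"z":0.6,"twist":0},{"fingers":30,"x":0,"y":0,"z":0.6,"twist":0},{"fingers":30,"x":0,"y":0,"z":0.5,"twist":0},{"fingers":30,"x":0,"y":0,"z":0.3,"twist":0},{"fingers":30,"x":0,"y":0,"z":0.2,"twist":0},{"fingers":30,"x":0,"y":0,"z":0,"twist":0},{"fingers":30,"x":0,"y":0,"z":0,"twist":0}])

```text
time: 16.2
eef_pos: [0.529, 0.3954, 0.0397]
tcp_rot: [0.0, 0.729, 0.685, 0.001]
contact_force: [-0.3, -0.3, -0.6]
width: 0.0528
gripper_force: 26.7
```

Emit:
move_arm(rows=[{"fingers":30,"x":0,"y":0,"z":0.15,"twist":0},{"fingers":30,"x":0,"y":0,"z":0.1,"twist":0},{"fingers":30,"x":0,"y":0,"z":0.05,"twist":0},{"fingers":30,"x":0,"y":0,"z":0.04,"twist":0},{"fingers":30,"x":0,"y":0,"z":0,"twist":0},{"fingers":30,"x":0,"y":0,"z":0,"twist":0}])

```text
time: 16.8
eef_pos: [0.5287, 0.3955, 0.0253]
tcp_rot: [0.0, 0.729, 0.685, 0.0]
contact_force: [-0.4, -0.1, -0.4]
width: 0.0529
gripper_force: 26.7
```

Emit:
move_arm(rows=[{"fingers":30,"x":0,"y":0,"z":0.04,"twist":0},{"fingers":30,"x":0,"y":0,"z":0.03,"twist":0},{"fingers":30,"x":0,"y":0,"z":0,"twist":0}])

```text
time: 17.1
eef_pos: [0.5288, 0.3956, 0.0234]
tcp_rot: [0.0, 0.729, 0.685, 0.0]
contact_force: [-1.8, -1.8, 3.2]
width: 0.0531
gripper_force: 27.2
```

Contact with the board; I'll release gently.

Emit:
move_arm(rows=[{"fingers":55,"x":0,"y":0,"z":0,"twist":0},{"fingers":58,"x":0,"y":0,"z":0,"twist":0},{"fingers":64,"x":0,"y":0,"z":0,"twist":0},{"fingers":74,"x":0,"y":0,"z":0,"twist":0},{"fingers":80,"x":0,"y":0,"z":0,"twist":0},{"fingers":80,"x":0,"y":0,"z":0,"twist":0},{"fingers":80,"x":0,"y":0,"z":0,"twist":0}])

```text
time: 17.8
eef_pos: [0.5287, 0.3954, 0.0224]
tcp_rot: [-0.0, 0.729, 0.685, -0.0]
contact_force: [-0.8, 0.9, 0.2]
width: 0.0801
gripper_force: 0.0
```

Emit:
move_arm(rows=[{"fingers":80,"x":0,"y":0,"z":-0.2,"twist":0},{"fingers":80,"x":0,"y":0,"z":-0.4,"twist":0},{"fingers":80,"x":0,"y":0,"z":-0.6,"twist":0},{"fingers":80,"x":0,"y":0,"z":-0.8,"twist":0},{"fingers":80,"x":0,"y":0,"z":-0.8,"twist":0},{"fingers":80,"x":0,"y":0,"z":-0.8,"twist":0},{"fingers":80,"x":0,"y":0,"z":-0.6,"twist":0},{"fingers":80,"x":0,"y":0,"z":0,"twist":0},{"fingers":80,"x":0,"y":0,"z":0,"twist":0}])

```text
time: 18.7
eef_pos: [0.529, 0.3956, 0.1921]
tcp_rot: [0.0, 0.729, 0.685, 0.001]
contact_force: [1.0, 0.2, -1.1]
width: 0.08
gripper_force: 0.0
```

```bash
python3 - <<'E'
from h import *
a=r.capture('side')[100:300,180:480,::-1]
cv2.imwrite('pics/side5.png',cv2.resize(a,None,fx=2.6,fy=2.6))
for _ in range(3):
    im=r.capture('side')[:,:,::-1].copy()
    m=cv2.inRange(cv2.cvtColor(im,cv2.COLOR_BGR2HSV),(18,120,60),(35,255,255));m[:,:190]=0;m[:,345:]=0
    c=max(cv2.findContours(m,0,1)[0],key=cv2.contourArea);M=cv2.moments(c);u=(M["m10"]/M["m00"],M["m01"]/M["m00"]);print(u,cv2.contourArea(c),onplane("side",u,.043))
E
```

```text
(263.14824797843664, 216.51392632524704) 185.5 [0.53329295 0.40661829 0.043     ]
(263.16531165311653, 216.486901535682) 184.5 [0.5334402  0.40681635 0.043     ]
(263.1702702702703, 216.5225225225225) 185.0 [0.53331804 0.4065078  0.043     ]
```

View pics/side5.png

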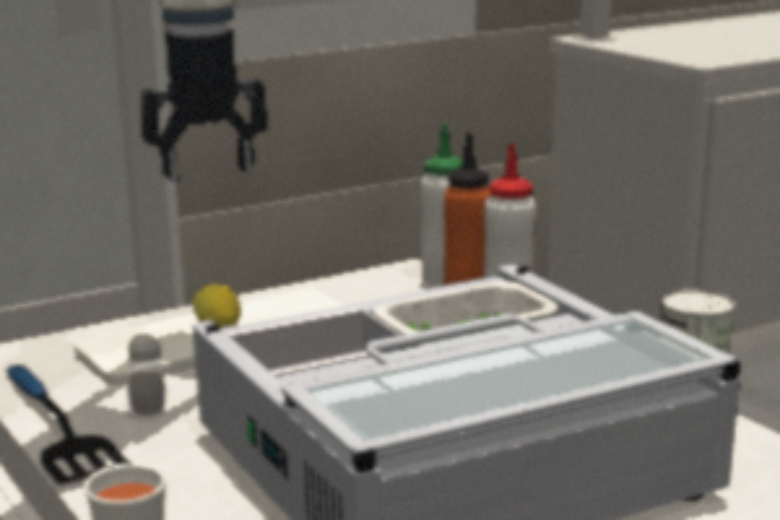

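The lemon rests still on the board (crop (217,305), about (0.53, 0.40) in the world), the lid lies flat and open at its stops, and the gripper is clear. I'll hand it in.

```bash
python3 -c "
from plant import r
print(r.finish_job())"
```

```text
the job is handed in; nothing more can be done
None
```

I handed the job in at about 19 s: the lid is open against its stops and flat, the lemon rests still on the cutting board, and nothing else was disturbed in the last pictures; no verdict came back.

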